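# Push two power modules home and shut the retaining gate

## Robot

A 6-joint arm with a two-finger parallel gripper is mounted at the origin on the work surface. World frame = base frame: x ahead of the robot, y to its left, z up, the work surface at z = 0. Lengths are in m, angles in rad, forces in N, time in s.
With the tool pointing down it reaches from about 0.35 to 0.85 m from the base axis. Payload 8.1 kg.
Tool frame: the origin (TCP) lies between the finger pads; the fingertips stand 17 mm ahead of it and the grasp point (between the pads) lies 2 mm behind it; y points along the fingers, z is the direction in which the jaws open and shut, and the axes are right-handed (so a half turn about y gives the same grasp; the last joint's range is limited). The gripper opens to 93 mm and grips with 3 to 60 N. Pads are 15 mm wide; open, the fingers measure 128 mm over their backs; the gripper's body (75 mm by 188 mm) begins 65 mm behind the grasp point.
Start: joints at [-1.214, 0.13, 1.488, -0, 1.523, -0.085], TCP at [0.257, -0.542, 0.236] pointing down, gripper open.
Joint ranges: [-2.96, 2.96], [-0.89, 2.26], [0.02, 2.5], [-1.34, 4.48], [0, 2.73], [-2.66, 2.66]. Speed limits (rad/s): [2.39, 2.39, 2.79, 3.14, 3.14, 3.14].

## Interface

Orientations are given as a 3x3 rotation matrix whose columns are the frame's x, y, z axes.
In Python, from rig import monitor, cams, ctrl, recognise, landmark_of gives the robot as it stands.
- The arm moves only by the tool carry_out, never from a script. Its argument "plan" is a list of rows, each a list of 3 entries, a list of its own where there are three numbers: the turn, a rotation vector about the tool's x, y, z in degrees, then the shift along the tool's x, y, z in m, then the closure, from -1 (fully open) to 1 (shut). In form: [[[rx, ry, rz], [tx, ty, tz], gripper], ...]. A call has 1 to 8 rows; each row shifts and turns the pose as measured when the row begins, along the tool's axes as they then stand; what a row does not reach is not made up. A row lasts 1/12 s, in which the tool goes at most 41.7 mm and 7.16 degrees, less where a joint would pass 70% of its speed; a pose out of reach is approached as far as the arm can. A call is refused whole if a number of a shift passes 0.0417 or a number of a turn 7.16, either way. A call with a gripper value outside its range is refused whole. The fingers move at their own pace and stop on an object; "squeeze" is the grip in N (left out, the last holds). Time passes only in rows, so rows that do not move let the fingers close. It gives the time, the measured TCP pose, the force and the opening at its end, in the units of the state.
- monitor.get_obs(): the state, without advancing time (a new reading comes with each control period).
- cams.snapshot(name): name is "scene" or "top" or "wrist"; returns the picture (400x640x3 uint8, blue, green, red); there is no depth.
- cams.camera_model(name): a dict with "fov_y" (degrees; the focal length in pixels is half the picture's height over the tangent of half this angle, whatever the lens; pixels are square), "cx", "cy" (the principal point, pixels), "dist_coeffs" ([k1, k2, p1, p2, k3] as OpenCV has them; the pictures are not rectified), "position" and "attitude" of the camera in the world; the wrist camera has in their place "mount" (4x4, takes a point from camera to tool coordinates, whose origin is the TCP and whose axes are the tool frame's). Camera axes: x right, y down, z forward; pixel columns grow to the right and rows downward; lengths in m; the calibration is good to about 2 mm. A picture is of the moment at which its call begins: read the wrist's pose just before it. camera_model takes no time and is no camera call.
- ctrl.finish_job(): hands the job in, once; it reports no verdict.
Trained networks look in the newest picture that a camera, given by its name, has taken for a name from the list of things; names that differ only in an ending like _2 or _b are one class to them, and where a whole thing is asked for, a point or a joint stands for the part that bears it (a point fixed in the world has none). Each returns a list of dicts, best first, with "score" (0 to 1); they miss things now and then, are a little off and sometimes report something else, mostly with a low value. They report only what shows in the picture. A call takes as long as a camera call.
- recognise(camera, target): "at" ([column, row] in pixels, amid what is visible of it).
- landmark_of(camera, target): "at" ([column, row] in pixels: a listed point, or the origin of a listed thing).
The state is a dict: "time": time; "qpos": joint angles; "joint_vel": joint speeds; "joint_torque": joint torques, N m; "tcp_pos": TCP position; "tcp_rot": TCP orientation; "ft_force": force on the tool from outside, world axes, zero at the start; "moment": the same for the moment, N m; "opening": finger opening in m.
Only numpy, scipy, OpenCV 4.12 (cv2) and the standard library are available. Lean on these libraries where they do the work, as an engineer would, in place of code of your own. Each camera call takes 0.05 s, during which the arm holds its last target. There are 200 camera calls.

## Task

Two power-supply modules are sticking out of the grey power shelf on the bench. Push each module in until it is fully home, its front flush with the front edge of the shelf's cover, then push the hinged gate fully shut in front of them. Only push: do not pull the modules out or lift them, and leave everything else on the bench where it is.

Things in the scene. Friction and masses are not known exactly. Their poses are not given: they have to be found in the camera images.
- shelf: Grey power shelf, fixed. Origin: at bench level under the centre of its two bays; x points in from the open front to the back, z up. Bays' centre lines at y = +41 (left) and -41 mm (right), each 78 wide, floor at 6. Cover: front edge x = -80, top 75 above the bench. Inner back wall (stops the modules) at x = +80. A 6 mm base plate, with 22 mm high strips at its sides, runs forward to x = -120.
- psu_left_front (a point): Loose aluminium module in the left bay, 160 deep, 74 wide, 60 high, 0.6-0.9 kg, green loop handle. Point on its flat front face, mid-width, 48 mm above the bench; x points into the bay. Handle low on the face: 22 mm out, 50 wide, 13-19 above the bench; face clear above it. Sticks out 25-75 mm, slides with a few N of friction, stops at the back wall: home, this point is at shelf x = -80 mm.
- psu_right_front (a point): The same kind of module in the right bay, with blue loop handle: same point, axes, sizes and behaviour.
- gate (a joint): Steel gate with orange edges, upright hinge at the shelf's left front. 0 rad: shut, at a stop, free end to the shelf's -y; 1.57: free end to its -x; at most 2.2. Starts 1.6-2.1. Stiff (0.08 N m friction), stays where left. Panel 5 mm thick, reaches 174 mm from the axis, 10 to 66 mm above the bench. Shut, it clears the handles of home modules by 10 mm; a module sticking out blocks it.
- gate_hinge (a point): Point on the gate's hinge axis, 38 mm above the bench (half-way up the gate), at x = -114.5, y = +90 mm in the shelf's frame; axes as the shelf's. The axis lies mid-thickness of the panel; the pin, 10 mm across, reaches 75 mm above the bench.
- screw_tray: Red open tray, 60 x 90 x 22 mm, standing loose on top of the shelf's cover, towards its back. Origin under its centre. Leave it alone.
- screwdriver: Screwdriver with blue handle, 200 mm long, lying on the bench to the right of the shelf. Leave it alone.
- graphics_card: Black two-fan graphics card lying flat, 225 x 115 x 36 mm, on the right. Origin under its centre. Leave it alone.
- hard_drive: Hard drive lying flat, 147 x 101 x 24 mm, on the left. Origin under its centre. Leave it alone.
- mug: Blue mug, 80 mm across, 90 mm high, on the left. Origin under its centre. Leave it alone.
- case_fan: Black square case fan lying flat, 92 x 92 x 25 mm, on the right. Origin under its centre. Leave it alone.

How it is judged:
On the way, in this order (a step that is already met when the one before it is completed fails the run):
1. both modules are fully home (within 4 mm) (x of each of psu_left_front, psu_right_front in the frame of shelf above -0.084 m), for 0.2 s.
2. the gate is shut (below 0.05 rad) (value of joint gate below 0.05 rad), for 0.2 s.
At the end, for the whole second after the job is handed in: Both modules' fronts are within 4 mm of the cover's front edge and the gate is within 0.05 rad of fully shut, at rest (all of step 1 and value of joint gate below 0.05 rad and velocity of joint gate between -0.02 and 0.02 rad/s); the robot touches nothing.
It fails at once if a module is lifted (front raised more than 12 mm) (height (world z) of any of psu_left_front, psu_right_front above 0.06 m).
It fails at once if a module is pulled out or tipped (x of any of psu_left_front, psu_right_front in the frame of shelf below -0.17 m or angle between any of psu_left_front, psu_right_front's own z axis and vertical above 0.2 rad).
It fails at once if another thing on the bench or the tray on the shelf is moved more than 20 mm (distance of any of screw_tray, screwdriver, graphics_card, hard_drive, mug, case_fan from where it was at the start of the episode above 0.02 m).
It also fails if it takes over 64 s, if anything falls off the work surface, if the arm or the gripper's body presses on something with over 40 N, if the wrist force passes 120 N, or if a joint passes its speed limit or range.

## Working session

There is one attempt and no reset: what is moved stays moved. The work goes in short steps, Python scripts to look and compute and a tool call to move; the robot and the scene stay as the last step left them, time stands still between calls to the robot, and variables do not carry over. Pictures are saved under pics/ and viewed, about 8 in all and at most 12, crops included, and the job is handed in when it is done.

Besides the shell and the picture viewer there is one more tool, called as name(argument=value, ...), one argument or row to a line, values as JSON. carry_out: Moves the arm, as the interface text tells. Its arguments: {"type":"object","properties":{"plan":{"type":"array","items":{"type":"array"}},"squeeze":{"type":"number"}},"required":["plan"]}

```bash
mkdir -p pics; cat > h.py <<'E'
import numpy as np, cv2
from rig import monitor, cams, ctrl, recognise, landmark_of
def K(m):
    f=200/np.tan(np.radians(m["fov_y"])/2); return np.array([[f,0,m["cx"]],[0,f,m["cy"]],[0,0,1.]])
def ray(name,px):
    m=cams.camera_model(name)
    u=cv2.undistortPoints(np.array([[px]],float),K(m),np.array(m["dist_coeffs"],float))[0,0]
    R=np.array(m["attitude"],float); 
    return np.array(m["position"]),R@np.array([u[0],u[1],1])
def atz(name,px,z):
    p,d=ray(name,px); return p+d*(z-p[2])/d[2]
def proj(name,P):
    m=cams.camera_model(name);R=np.array(m["attitude"]);p=np.array(m["position"])
    r=R.T
    return cv2.projectPoints(np.atleast_2d(P).astype(float),cv2.Rodrigues(r)[0],-r@p,K(m),np.array(m["dist_coeffs"],float))[0][:,0]
E
python3 - <<'E'
from h import *
o=monitor.get_obs();print(o)
for c in("scene","top"):
    m=cams.camera_model(c);print(c,m)
    cv2.imwrite(f"pics/{c}0.png",cams.snapshot(c))
    for n,z in(("shelf",0),("psu_left_front",.048),("psu_right_front",.048),("gate_hinge",.038),("screw_tray",.075),("hard_drive",0),("mug",0),("graphics_card",0),("case_fan",0),("screwdriver",0.01)):
        for d in landmark_of(c,n)[:2]: print(n,np.round(d["at"],1),round(d["score"],2),atz(c,d["at"],z).round(4))
E
```

```text
{'time': 0.0, 'qpos': array([-1.21443863e+00,  1.31166219e-01,  1.48926749e+00, -1.26988973e-05,
        1.52301189e+00, -8.54184615e-02]), 'joint_vel': array([ 1.06479386e-03,  2.26376227e-04,  2.52925435e-05, -1.26201834e-03,
       -1.31540620e-03, -2.32086719e-04]), 'joint_torque': array([ 1.93701373e-03, -5.59844398e+01, -4.91756129e+01,  7.69897364e-02,
        3.52694315e-02, -1.83400939e-04]), 'tcp_pos': array([ 0.25634405, -0.54188444,  0.23459088]), 'tcp_rot': array([[-9.03993484e-01, -6.58311640e-04,  4.27545726e-01],
       [-4.27546208e-01,  1.73210633e-03, -9.03991836e-01],
       [-1.45446307e-04, -9.99998283e-01, -1.84727148e-03]]), 'ft_force': array([ 0.2966195 , -0.9911065 , -1.08203231]), 'moment': array([-0.04515467, -0.00274681,  0.00316183]), 'opening': 0.0927470916763193}
scene {'fov_y': 48.33165783480463, 'cx': 318.3354527961472, 'cy': 201.25542340679516, 'dist_coeffs': array([-0.02123117,  0.        ,  0.        ,  0.        ,  0.        ]), 'position': array([1.73509423, 0.3959216 , 1.03114612]), 'attitude': array([[-0.34996426,  0.57909133, -0.73632755],
  
[... 1060 characters left out ...]
45865 , -0.19582881, -0.98062737]])}
shelf [338.8 169.4] 0.58 [ 0.7059 -0.0461  0.    ]
psu_left_front [327.6 204.7] 0.96 [ 0.5807 -0.0121  0.048 ]
psu_right_front [352.1 203.5] 0.66 [ 0.5859 -0.0872  0.048 ]
gate_hinge [311.6 204.9] 0.78 [0.581  0.0372 0.038 ]
gate_hinge [460.1 190.8] 0.68 [ 0.6344 -0.4227  0.038 ]
screw_tray [337.1 158. ] 0.93 [ 0.7219 -0.0385  0.075 ]
hard_drive [185.6 183.5] 0.8 [0.6502 0.4435 0.    ]
mug [178.  241.7] 0.77 [0.463  0.4535 0.    ]
graphics_card [461.7 188.8] 0.84 [ 0.6496 -0.4385  0.    ]
graphics_card [341.6 169.4] 0.18 [ 0.7061 -0.0551  0.    ]
case_fan [477.7 271.1] 0.87 [ 0.3902 -0.4791  0.    ]
screwdriver [414.9 257.3] 0.63 [ 0.4282 -0.284   0.01  ]
```

```bash
python3 - <<'E'
import cv2
i=cv2.imread("pics/top0.png")[120:270,250:450];cv2.imwrite("pics/top0c.png",cv2.resize(i,None,fx=4,fy=4,interpolation=cv2.INTER_CUBIC))
E
```

```text
(no output)
```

View pics/top0c.png

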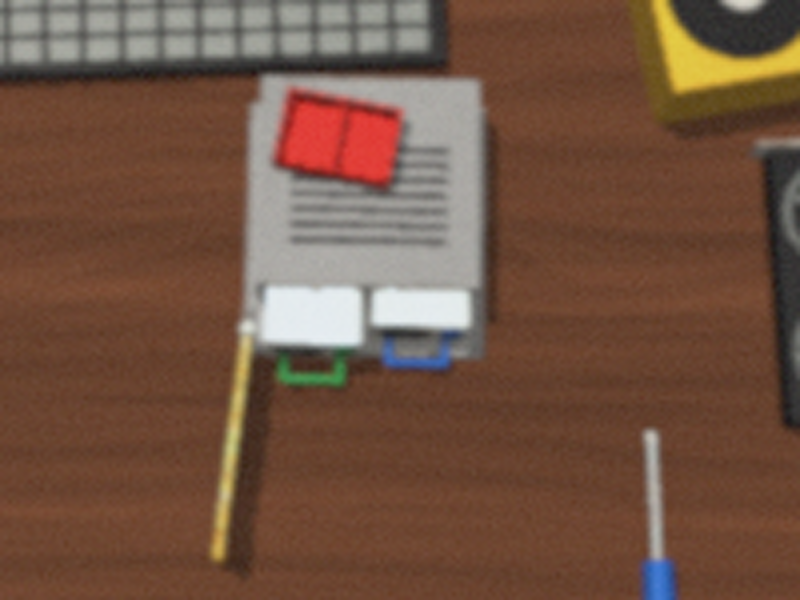

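View pics/scene0.png

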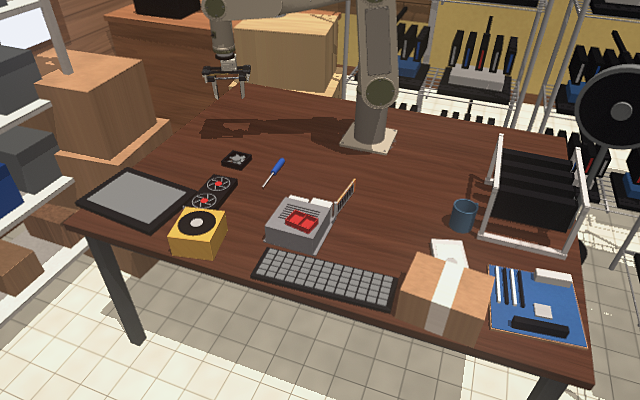

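The top crop shows the shelf almost aligned with world x. The left module (green handle) has its front edge at crop row ~346, the right (blue) at ~329 and the cover edge at ~288. The gate runs from the pin at (247,327) to its free end at (218,560). The way in front of the modules is clear.

```bash
python3 - <<'E'
from h import *
f=lambda x,y:(250+(x-1.5)/4,120+(y-1.5)/4)
for n,x,y,z in(("coverFL",252,286,.075),("coverFR",485,290,.075),("coverBL",260,75,.075),("coverBR",480,78,.075),("LfrontL",262,346,.066),("LfrontR",362,348,.066),("RfrontL",371,329,.066),("RfrontR",470,331,.066),("pin",247,326,.075),("gate end",218,558,.066)):
    print(n,atz("top",f(x,y),z).round(4))
m=cams.camera_model("wrist");print(m)
E
```

```text
coverFL [0.6165 0.0341 0.075 ]
coverFR [ 0.6168 -0.1422  0.075 ]
coverBL [0.7837 0.0319 0.075 ]
coverBR [ 0.7844 -0.1382  0.075 ]
LfrontL [0.5721 0.0256 0.066 ]
LfrontR [ 0.572 -0.05   0.066]
RfrontL [ 0.5868 -0.0567  0.066 ]
RfrontR [ 0.5867 -0.1317  0.066 ]
pin [0.5856 0.0371 0.075 ]
gate end [0.4116 0.0546 0.066 ]
{'fov_y': 64.40454876018414, 'cx': 323.68556944814577, 'cy': 202.32542352994287, 'dist_coeffs': array([-0.03090646,  0.        ,  0.        ,  0.        ,  0.        ]), 'mount': array([[ 4.33818050e-04,  9.53968382e-01,  2.99906881e-01,
        -8.40750243e-02],
       [-2.78092185e-04, -2.99906783e-01,  9.53968471e-01,
        -1.49059976e-01],
       [ 9.99999867e-01, -4.97250502e-04,  1.35186176e-04,
        -1.66821808e-03],
       [ 0.00000000e+00,  0.00000000e+00,  0.00000000e+00,
         1.00000000e+00]])}
```

carry_out(
  plan=[
    [[0,6.3,0],[0,0,0],-0.4],
    [[0,6.3,0],[0,0,0],-0.4],
    [[0,6.3,0],[0,0,0],-0.4],
    [[0,6.3,0],[0,0,0],-0.4],
    [[0,0,0],[-0.02,0,-0.04],-0.4],
    [[0,0,0],[-0.02,0,-0.04],-0.4],
    [[0,0,0],[-0.02,0,-0.04],-0.4],
    [[0,0,0],[-0.02,0,-0.04],-0.4],
  ],
)

```text
time: 1.77
tcp_pos: [0.3326, -0.3939, 0.2331]
tcp_rot: [[-0.999, -0.003, -0.032], [0.032, 0.0, -0.999], [0.003, -1.0, -0.0]]
ft_force: [0.7, 0.0, 0.4]
opening: 0.0651
```

carry_out(
  plan=[
    [[0,-1.8,0],[-0.02,0,-0.04],-0.4],
    [[0,0,0],[-0.02,0,-0.04],-0.4],
    [[0,0,0],[-0.02,0,-0.04],-0.4],
    [[0,0,0],[-0.02,0,-0.04],-0.4],
    [[0,0,0],[-0.02,0,-0.04],-0.4],
    [[0,0,0],[-0.02,0,-0.04],-0.4],
    [[0,0,0],[-0.02,0,-0.04],-0.4],
    [[0,0,0],[-0.02,0,-0.04],-0.4],
  ],
)

```text
time: 2.43
tcp_pos: [0.4809, -0.0947, 0.2345]
tcp_rot: [[-1.0, 0.003, -0.002], [0.002, -0.002, -1.0], [-0.003, -1.0, 0.002]]
ft_force: [0.4, -1.2, 0.4]
opening: 0.0656
```

```bash
python3 -c "
from h import *
o=monitor.get_obs();print(o['tcp_pos'],o['tcp_rot'].round(3),o['ft_force'],o['joint_vel'].round(2))"
```

```text
[ 0.48091326 -0.09470912  0.23445182] [[-1.     0.003 -0.002]
 [ 0.002 -0.002 -1.   ]
 [-0.003 -1.     0.002]] [ 0.44663628 -1.22535369  0.3572862 ] [ 1.03  0.31 -0.28 -0.   -0.05  1.02]
```

carry_out(
  plan=[
    [[0,0,0],[-0.015,0.02,-0.025],-0.4],
    [[0,0,0],[0,0.03,-0.01],-0.4],
    [[0,0,0],[0,0.03,0],-0.4],
    [[0,0,0],[0,0.03,0],-0.4],
    [[0,0,0],[0,0,0],-0.4],
    [[0,0,0],[0,0,0],-0.4],
  ],
)

```text
time: 2.93
tcp_pos: [0.5026, -0.0484, 0.1252]
tcp_rot: [[-1.0, 0.012, 0.01], [-0.01, -0.002, -1.0], [-0.012, -1.0, 0.002]]
ft_force: [-0.3, -0.5, 0.8]
opening: 0.065
```

carry_out(
  plan=[
    [[0,0,0],[0.003,0.03,0.004],-0.4],
    [[0,0,0],[0,0.03,0],-0.4],
    [[0,0,0],[0,0.015,0],-0.4],
    [[0,0,0],[0,0,0],-0.4],
    [[0,0,0],[0,0,0],-0.4],
  ],
)

```text
time: 3.35
tcp_pos: [0.5068, -0.0556, 0.0585]
tcp_rot: [[-1.0, 0.024, 0.008], [-0.008, -0.004, -1.0], [-0.024, -1.0, 0.005]]
ft_force: [0.6, 1.1, 1.0]
opening: 0.0653
```

```bash
python3 -c "
from h import *
i=cams.snapshot('scene');cv2.imwrite('pics/s1.png',cv2.resize(i[130:270,220:400],None,fx=4,fy=4))
cv2.imwrite('pics/w1.png',cams.snapshot('wrist'))"
```

```text
(no output)
```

View pics/w1.png

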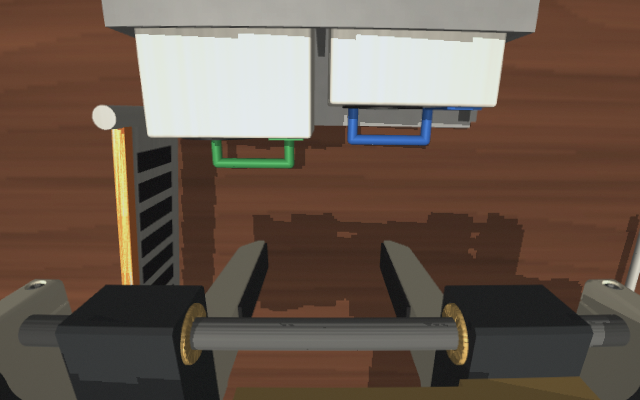

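The wrist view shows one finger lined up with each module, both handles below and the gate clear to the left. Next I push both modules together.

carry_out(
  plan=[
    [[0,0,-1.4],[-0.015,0.006,0],-0.4],
    [[0,0,0],[-0.015,0,0],-0.4],
    [[0,0,0],[-0.012,0,0],-0.4],
    [[0,0,0],[-0.01,0,0],-0.4],
    [[0,0,0],[-0.008,0,0],-0.4],
    [[0,0,0],[-0.008,0,0],-0.4],
    [[0,0,0],[-0.008,0,0],-0.4],
    [[0,0,0],[-0.008,0,0],-0.4],
  ],
)

```text
time: 4.12
tcp_pos: [0.5978, -0.0571, 0.0681]
tcp_rot: [[-1.0, 0.008, 0.007], [-0.007, -0.008, -1.0], [-0.008, -1.0, 0.008]]
ft_force: [-4.4, -0.6, -2.9]
opening: 0.0652
```

carry_out(
  plan=[
    [[0,0,0],[-0.005,0.003,0],-0.4],
    [[0,0,0],[-0.004,0.002,0],-0.4],
    [[0,0,0],[-0.004,0,0],-0.4],
  ],
)

```text
time: 4.37
tcp_pos: [0.6095, -0.0574, 0.0672]
tcp_rot: [[-1.0, 0.002, 0.006], [-0.006, -0.008, -1.0], [-0.001, -1.0, 0.008]]
ft_force: [-22.1, 3.8, 0.2]
opening: 0.0651
```

carry_out(
  plan=[
    [[0,0,0],[-0.003,0,0],-0.4],
    [[0,0,0],[-0.003,0,0],-0.4],
  ],
)

```text
time: 4.53
tcp_pos: [0.6095, -0.0572, 0.0672]
tcp_rot: [[-1.0, -0.013, 0.005], [-0.005, -0.007, -1.0], [0.013, -1.0, 0.007]]
ft_force: [-15.4, 1.1, 4.5]
opening: 0.0651
```

carry_out(
  plan=[
    [[0,0,0.7],[0.02,0,0],-0.4],
    [[0,0,0],[0.03,0,0],-0.4],
    [[0,0,0],[0.03,-0.01,0],-0.4],
    [[0,0,0],[0.03,-0.03,0],1],
    [[0,0,0],[0.015,-0.03,0],1],
    [[0,0,0],[0,-0.02,0],1],
    [[0,0,0],[0,0,0],1],
    [[0,0,0],[0,0,0],1],
  ],
)

```text
time: 5.2
tcp_pos: [0.4842, -0.0585, 0.1697]
tcp_rot: [[-1.0, 0.011, 0.004], [-0.004, -0.009, -1.0], [-0.011, -1.0, 0.01]]
ft_force: [0.6, -0.1, -0.3]
opening: 0.0364
```

```bash
python3 -c "
from h import *
cv2.imwrite('pics/w2.png',cams.snapshot('wrist'))
i=cams.snapshot('top');cv2.imwrite('pics/t2.png',cv2.resize(i[120:270,250:450],None,fx=4,fy=4,interpolation=cv2.INTER_CUBIC))
for n in('psu_left_front','psu_right_front'):
  for d in landmark_of('top',n)[:1]:print(n,d,atz('top',d['at'],.048))
o=monitor.get_obs();print(o['tcp_pos'],o['tcp_rot'].round(3),o['ft_force'])"
```

```text
psu_right_front {'at': [176.6, 242.7], 'score': 0.41} [0.45464329 0.44319897 0.048     ]
[ 0.48288846 -0.05810484  0.16634926] [[-1.     0.005  0.004]
 [-0.004 -0.008 -1.   ]
 [-0.005 -1.     0.008]] [-0.45014592 -0.55096679 -0.37920907]
```

View pics/w2.png

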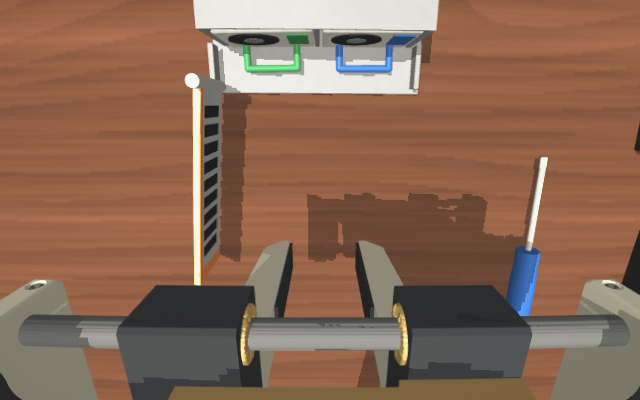

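The wrist view shows both modules flush with the cover's front edge, their handles level with each other. Next I move to the outer (+y) side of the gate with the fingers shut.

carry_out(
  plan=[
    [[0,0,0],[0.01,0,-0.035],1],
    [[0,0,0],[0.01,0,-0.04],1],
    [[0,0,0],[0.01,0,-0.04],1],
    [[0,0,0],[0.01,0,-0.035],1],
    [[0,0,0],[0,0,-0.02],1],
    [[0,0,0],[0,0,0],1],
    [[0,0,0],[0,0.02,0],1],
    [[0,0,0],[0,0,0],1],
  ],
)

```text
time: 6.07
tcp_pos: [0.4363, 0.1168, 0.133]
tcp_rot: [[-1.0, -0.013, 0.002], [-0.002, -0.01, -1.0], [0.013, -1.0, 0.01]]
ft_force: [-1.2, -1.0, -1.0]
opening: 0.0005
```

carry_out(
  plan=[
    [[0,0,0.7],[0,0.03,0],1],
    [[0,0,0],[0,0.03,0],1],
    [[0,0,0],[0,0.01,0],1],
    [[0,0,0],[0,0,0],1],
    [[0,0,0],[0,0,0.02],1],
    [[0,0,0],[0,0,0.02],1],
    [[0,0,0],[0,0,0.02],1],
    [[0,0,0],[0,0,0.02],1],
  ],
)

```text
time: 6.73
tcp_pos: [0.4366, 0.0318, 0.0641]
tcp_rot: [[-1.0, -0.008, 0.003], [-0.003, -0.011, -1.0], [0.008, -1.0, 0.011]]
ft_force: [1.0, 0.3, -1.3]
opening: 0.0003
```

carry_out(
  plan=[
    [[0,0,0],[-0.012,0.003,0.015],1],
    [[0,0,0],[-0.01,0.003,0.015],1],
    [[0,0,0],[-0.008,0,0.016],1],
    [[0,0,0],[-0.008,0,0.016],1],
    [[0,0,0],[-0.014,0,0.012],1],
    [[0,0,0],[-0.014,0,0.012],1],
    [[0,0,0],[-0.01,0,0.008],1],
  ],
)

```text
time: 7.32
tcp_pos: [0.5174, -0.0736, 0.0689]
tcp_rot: [[-1.0, -0.006, -0.003], [0.003, -0.011, -1.0], [0.006, -1.0, 0.011]]
ft_force: [-0.5, 1.8, 0.2]
opening: 0.0006
```

carry_out(
  plan=[
    [[0,0,0],[-0.012,0.006,0.006],1],
    [[0,0,0],[-0.012,0.006,0.006],1],
    [[0,0,0],[-0.01,0.003,0.004],1],
    [[0,0,0],[-0.007,0,0],1],
    [[0,0,0],[-0.004,0,0],1],
    [[0,0,0],[-0.003,0,0],1],
  ],
)

```text
time: 7.82
tcp_pos: [0.5721, -0.0979, 0.0622]
tcp_rot: [[-1.0, -0.002, -0.01], [0.01, -0.013, -1.0], [0.002, -1.0, 0.013]]
ft_force: [0.2, 0.6, -0.3]
opening: 0.0003
```

carry_out(
  plan=[
    [[0,0,0],[-0.003,0,0],1],
    [[0,0,0],[-0.003,0,0],1],
    [[0,0,0],[-0.003,0,0],1],
  ],
)

```text
time: 8.07
tcp_pos: [0.5731, -0.098, 0.0623]
tcp_rot: [[-1.0, -0.022, -0.009], [0.01, -0.012, -1.0], [0.022, -1.0, 0.013]]
ft_force: [-15.6, -1.4, 10.5]
opening: 0.0008
```

The gate is against its stop, with the force up and x stalled at about 0.573 (I predicted 0.5745). I'll hold briefly, back off and check.

carry_out(
  plan=[
    [[0,0,0],[-0.002,0,0],1],
    [[0,0,0],[-0.002,0,0],1],
    [[0,0,0.8],[0.02,0,0],1],
    [[0,0,0],[0.03,0,0],1],
    [[0,0,0],[0.03,-0.02,0],1],
    [[0,0,0],[0.03,-0.03,0],1],
    [[0,0,0],[0.01,-0.03,0],1],
    [[0,0,0],[0,0,0],1],
  ],
)

```text
time: 8.73
tcp_pos: [0.4474, -0.0936, 0.1451]
tcp_rot: [[-1.0, -0.025, -0.006], [0.006, -0.011, -1.0], [0.025, -1.0, 0.011]]
ft_force: [0.4, -0.1, 1.2]
opening: 0.0006
```

carry_out(
  plan=[
    [[0,0,0],[0,0,0],1],
    [[0,0,0],[0,0,0],1],
    [[0,0,0],[0,0,0],1],
  ],
)

```text
time: 8.98
tcp_pos: [0.4482, -0.0935, 0.1481]
tcp_rot: [[-1.0, -0.019, -0.005], [0.006, -0.013, -1.0], [0.019, -1.0, 0.013]]
ft_force: [-0.3, 0.2, 0.1]
opening: 0.0006
```

```bash
python3 -c "
from h import *
a=cams.snapshot('wrist')
i=cams.snapshot('top');b=cv2.resize(i[120:270,250:450],None,fx=3,fy=3,interpolation=cv2.INTER_CUBIC)
cv2.imwrite('pics/w3.png',a[:260]);cv2.imwrite('pics/t3.png',b)
"
```

```text
(no output)
```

View pics/w3.png

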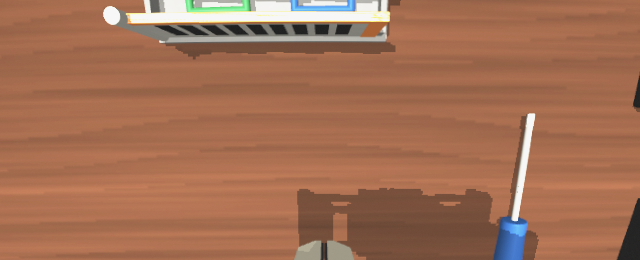

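View pics/t3.png

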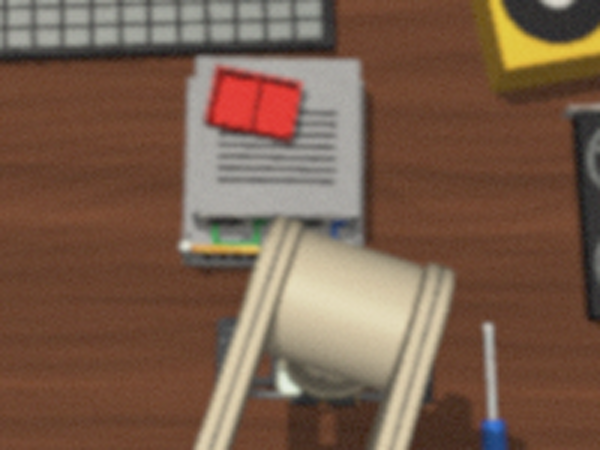

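```bash
python3 -c "
from rig import ctrl
print(ctrl.finish_job())"
```

```text
the job is handed in; nothing more can be done
None
```

Both modules are pushed fully home and the gate is shut. I handed the job in at about 9 s of the 64 s allowed; `finish_job` gave no verdict.

- **Modules:** I pushed both at once, one finger on each face. They stopped dead at the back wall with 15–22 N on the wrist. The stop put their faces at about x = 0.617 m, against 0.617–0.619 m expected for home. The wrist picture taken after backing off showed both fronts flush with the cover edge and the handles level.
- **Gate:** I swept it shut with closed fingers from its outer side until it stalled at its stop with about 16 N. The finger stopped 1.5 mm short of the position I had calculated for fully shut. The last wrist picture shows the gate parallel to the front edge of the shelf's base, with a gap to the handles.
- **Final state:** the gripper is clear of everything, with about 0 N on the wrist. The tray and screwdriver look unmoved in the last pictures. I did not re-measure the mug, hard drive or case fan, but the arm did not go near them.

One check failed: after the push, the landmark network did not find the left module in the top view and placed the right one on the mug. I ignored it and relied on the pictures and the contact forces.

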